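# Index the culture flask to the next viewing station

## Robot

A 7-joint arm with a two-finger parallel gripper is mounted at the origin on the work surface. World frame = base frame: x ahead of the robot, y to its left, z up, the work surface at z = 0. Lengths are in m, angles in rad, forces in N, time in s.
With the tool pointing down it reaches from about 0.4 to 0.85 m from the base axis. Payload 4.5 kg.
Tool frame: the origin (TCP) lies midway between the tips of the shut fingers; the grasp point (between the pads) lies 19 mm behind it; z points along the fingers, y is the line along which they close (so a half turn about z gives the same grasp; the last joint's range is limited). The gripper opens to 88 mm and grips with 3 to 60 N. Pads are 18 mm wide; open, the fingers measure 123 mm over their backs; the gripper's body (75 mm by 187 mm) begins 45 mm behind the grasp point.
Start: joints at [1.171, 0.689, -0.195, 1.565, 0.157, 0.902, -0.215], TCP at [0.263, -0.567, 0.239] pointing down, gripper open.
Joint ranges: [-3.01, 3.01], [-0.46, 2.08], [-1.47, 1.51], [0.13, 2.56], [-1, 4.14], [0.04, 2.09], [-2.66, 2.66]. Speed limits (rad/s): [2.57, 2.57, 3.14, 3.14, 3.14, 3.14, 3.14].

## Interface

Orientations are given as a unit quaternion [x, y, z, w].
In Python, from plant import r, eyes, finish_job gives the robot as it stands. The module is installed in compiled form; this text tells all that it offers.
- The arm moves only by the tool move_arm, never from a script. Its argument "motion" is a list of rows, each a list of 7 numbers: the shift along the tool's x, y, z in mm, then the turn, a rotation vector about the tool's x, y, z in degrees, then the closure, from 0 (fully open) to 1 (shut). A call has 1 to 5 rows; each row is the pose to reach, as a shift and turn from the pose commanded when the call began, along the tool's axes at that moment; what a row does not reach only later rows make up. A row lasts 1/8 s, in which the tool goes at most 62.5 mm and 10.7 degrees, less where a joint would pass 70% of its speed; a pose out of reach is approached as far as the arm can. A call with a gripper value outside its range is refused whole. The fingers move at their own pace and stop on an object; "newtons" is the grip in N (left out, the last holds). Time passes only in rows, so rows that repeat a pose let the fingers close. It gives the time, the measured TCP pose, the force, the opening and the grip force at its end, in the units of the state.
- r.get_state(): the state, without advancing time (a new reading comes with each control period).
- eyes.snapshot(name): name is "scene" or "top"; returns a dict with "frame" (400x640x3 uint8, red, green, blue), "z_map" (400x640 float32, m along the optical axis (not along the pixel's ray), 0 where there is no reading), "intrinsics" (3x3 intrinsics, pixels), "dist" ([k1, k2, p1, p2, k3] as OpenCV has them; the pictures are not rectified), "world_to_cam" (4x4, takes a point from world to camera coordinates). Camera axes: x right, y down, z forward; pixel columns grow to the right and rows downward; lengths in m; the calibration is good to about 2 mm. A picture is of the moment at which its call begins.
- finish_job(): hands the job in; it is judged then, once.
The state is a dict: "clock": time; "q": joint angles; "qd": joint speeds; "joint_torque": joint torques, N m; "tool_pos": TCP position; "eef_rot": TCP orientation; "contact_force": force on the tool from outside, world axes, zero at the start; "moment": the same for the moment, N m; "opening": opening from 0.0 (shut) to 1.0 (fully open); "finger_force": force on a finger pad.
Only numpy, scipy, OpenCV 4.12 (cv2) and the standard library are available. Lean on these libraries where they do the work, as an engineer would, in place of code of your own. Each camera call takes 0.05 s, during which the arm holds its last target. There are 200 camera calls.

## Task

Two indexing slides stand on the laboratory bench. On the one whose carriage carries the square-bodied culture flask, pull the spring plunger knob up, move the carriage on to the very next hole towards the white viewing head at the end of its slide, and let go so that the plunger snaps fully home. Leave the carriage with the round dish in its hole.

Things in the scene. Friction and masses are not known exactly. Their poses are not given: they have to be found in the camera images.
- flask_knob (a point): Centre of the black round pull knob (26 mm across, gripping part 18 mm high) beside the flask; 71 mm above the bench when home; moves with the knob. z up, y along the slide towards the white head, x across to the flask. Flask (clear, 46x44 mm, orange cap) begins 30 mm to +x; flask and the 20 mm sleeve under the knob reach 54 mm above the bench: fingertips above 55 mm clear all on the slide.
- flask_carriage (a joint): Travel (m) of the flask's carriage, growing towards the white head (the knob's y). Starts locked in the hole at 0; holes every 40 mm: -0.04, 0, 0.04 (the next, wanted) and 0.08. Slides with about 1 N once the plunger is pulled; cannot lift or turn. Holes are countersunk: a plunger let go within 8 mm of a hole's middle is drawn in and centres the carriage.
- flask_plunger (a joint): Lift (m) of the flask carriage's plunger: 0 fully home, stop at 0.022. A spring pulls it down, 5 N when home, 10 N at the stop. It clears the index bar above 0.013; resting on the bar between holes it reads about 0.0125. Pull it up 15 to 20 mm; holding the knob and moving sideways then takes the carriage along.
- dish_carriage (a joint): Travel (m) of the carriage with the round clear dish, on the other slide, with the same knob; starts locked at 0, must stay. Each slide is a dark plate 110x236 mm fixed to the bench, with a white head 46 mm high (black lens on top) at one end, a low stop at the other; they stand left and right, either way round, yawed up to 1.2 rad. Loose jars near them are under 50 mm tall.

How it is judged:
By the outcome, as a careful person would: the job done as asked, in the order asked, and still so for the second after the job is handed in, with the robot touching nothing.
It also fails if it takes over 32 s, if anything falls off the work surface, if the arm or the gripper's body presses on something with over 40 N, if the wrist force passes 120 N, or if a joint passes its speed limit or range.

## Working session

There is one attempt and no reset: what is moved stays moved. The work goes in short steps, Python scripts to look and compute and a tool call to move; the robot and the scene stay as the last step left them, time stands still between calls to the robot, and variables do not carry over. Pictures are saved under pics/ and viewed, at most 10 in all, crops included, and the job is handed in when it is done.

Besides the shell and the picture viewer there is one more tool, called after "Emit:" in YAML: its name, and indented under it one key for each argument. move_arm: Moves the arm, as the interface text tells. Its arguments: {"type":"object","properties":{"motion":{"type":"array","items":{"type":"array","items":{"type":"number"}}},"newtons":{"type":"number"}},"required":["motion"]}

```bash
mkdir -p pics; cat > h.py <<'E'
import numpy as np, cv2
from plant import r, eyes, finish_job
def snap(n):
    s=eyes.snapshot(n); return s
def world(s,u,v,z=None):
    """pixel -> world; by depth, or on plane z"""
    K=np.array(s["intrinsics"]);d=np.array(s["dist"]);T=np.linalg.inv(np.array(s["world_to_cam"]))
    n=cv2.undistortPoints(np.array([[[u,v]]],float),K,d)[0,0]
    ray=T[:3,:3]@np.array([n[0],n[1],1]);o=T[:3,3]
    k=s["z_map"][int(round(v)),int(round(u))] if z is None else (z-o[2])/ray[2]
    return o+k*ray
E
python3 - <<'E'
from h import *
for n in("top","scene"):
    s=snap(n);cv2.imwrite(f"pics/{n}0.png",s["frame"][:,:,::-1])
    np.savez(f"{n}0.npz",**s)
    print(n,np.linalg.inv(s["world_to_cam"])[:3].round(3))
print(r.get_state())
E
```

```text
top [[-0.026 -0.997  0.067  0.48 ]
 [-1.     0.027  0.013 -0.054]
 [-0.015 -0.067 -0.998  0.739]]
scene [[ 0.692  0.523 -0.497  0.9  ]
 [ 0.721 -0.519  0.458 -0.356]
 [-0.018 -0.676 -0.737  0.604]]
{'clock': 0.1, 'q': array([ 1.17080392,  0.68985879, -0.1945079 ,  1.56623127,  0.15731694,
        0.90250194, -0.21507622]), 'qd': array([-0.00029263, -0.00261597,  0.00058287, -0.00283206, -0.00112959,
       -0.0018864 ,  0.00094691]), 'joint_torque': array([-2.77804735e-03, -5.28500462e+01, -1.27141122e+00, -1.53836060e+01,
       -5.25876344e-02,  2.01436691e-03, -6.43854463e-06]), 'tool_pos': array([ 0.26241158, -0.56662615,  0.23801805]), 'eef_rot': array([ 9.76558999e-01,  2.15248405e-01, -2.41978706e-04, -7.66699792e-04]), 'contact_force': array([ 0.06438352,  0.03384558, -0.72051815]), 'moment': array([-0.02617228, -0.0255707 ,  0.02786897]), 'finger_force': 0.0, 'opening': 1.0031593395622453}
```

View pics/top0.png

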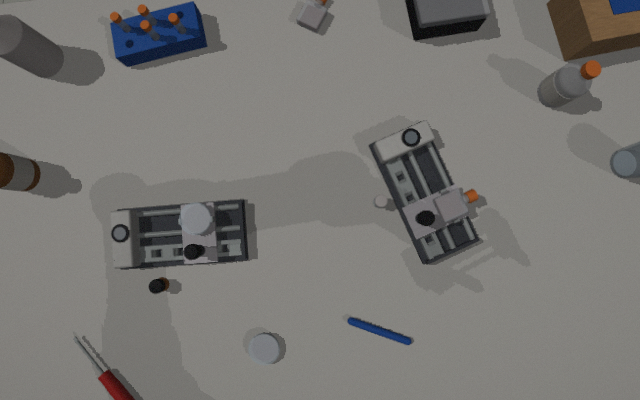

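View pics/scene0.png

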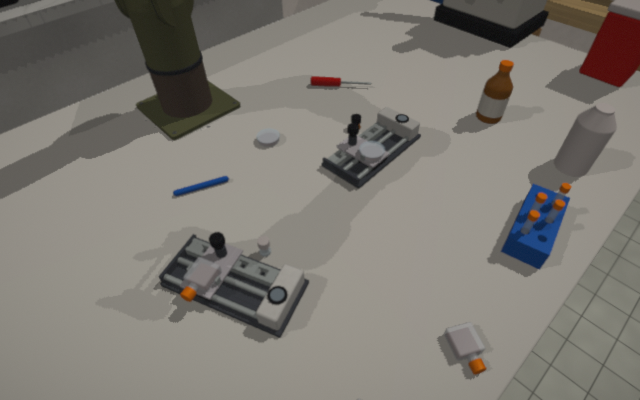

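The flask (orange cap) is on the slide at the right of the top view: flask at about (452,206), knob (425,218), white head (405,140). The dish slide is on the left at about (185,235). I'll enlarge the flask slide in both views.

```bash
python3 - <<'E'
from h import *
t=np.load("top0.npz");s=np.load("scene0.npz")
a=cv2.resize(t["frame"][115:270,355:490,::-1],None,fx=3,fy=3,interpolation=2)
b=cv2.resize(s["frame"][220:335,150:315,::-1],None,fx=2.4,fy=2.4,interpolation=2)
c=np.zeros((max(a.shape[0],b.shape[0]),a.shape[1]+b.shape[1],3),np.uint8)
c[:a.shape[0],:a.shape[1]]=a;c[:b.shape[0],a.shape[1]:]=b
cv2.imwrite("pics/crop.png",c);print(c.shape)
print("knob",world(t,425,218),world(t,425,218,.08),"flask",world(t,452,206),"lens",world(t,411,137),"cap",world(t,472,196))
print("scene knob",world(s,217,240),world(s,217,240,.08))
E
```

```text
(465, 801, 3)
knob [ 0.48574488 -0.209923    0.0808588 ] [ 0.48575268 -0.21012601  0.08      ] flask [ 0.50473735 -0.26270102  0.05393223] lens [ 0.62448125 -0.19974095  0.04859875] cap [ 0.52073174 -0.2984287   0.05149943]
scene knob [ 0.49241608 -0.21468265  0.07943936] [ 0.49285218 -0.21483375  0.08      ]
```

View pics/crop.png

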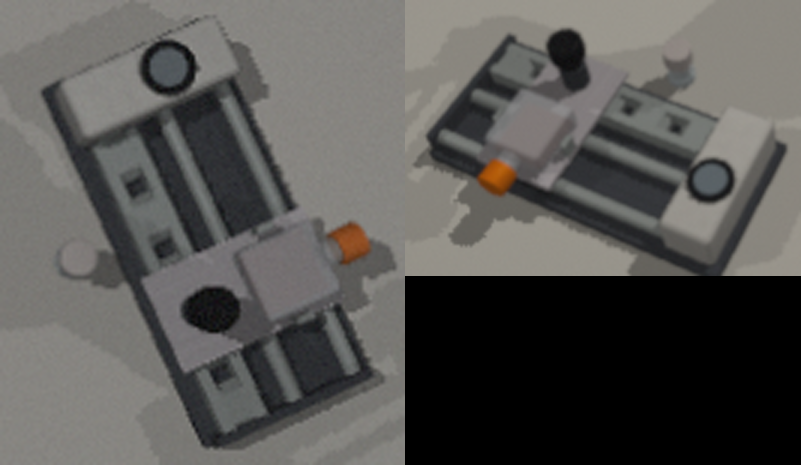

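The crop shows the slide axis clearly. The holes are at crop (135,185) and (165,247) ahead and (223,373) behind, and the knob is at about (208,305). I'll get the axis from the holes and rails, and the knob centre from the depth.

```bash
python3 - <<'E'
from h import *
from scipy.spatial.transform import Rotation as R
for n,(u0,u1,v0,v1) in dict(top=(410,440,205,235),scene=(200,235,225,262)).items():
    s=np.load(n+"0.npz");P=np.array([world(s,u,v) for v in range(v0,v1) for u in range(u0,u1) if s["z_map"][v,u]>0])
    k=P[(P[:,2]>.064)&(P[:,2]<.1)];c=k[k[:,2]>.0775]
    print(n,len(k),"bbox",k.min(0),k.max(0),"topface",len(c),c.mean(0),c.min(0),c.max(0))
t=np.load("top0.npz")
f=lambda x,y,z=None:world(t,355+x/3-.33,115+y/3-.33,z)
print("bar z",f(150,215))
zb=f(150,215)[2]
h=[f(*p,zb) for p in((135,185),(165,247),(223,373))]
for a in h:print(a)
d=h[0]-h[2];print(np.linalg.norm(d),np.linalg.norm(h[0]-h[1]),"axis ang",np.degrees(np.arctan2(d[1],d[0])))
a,b=f(45,92,.01),f(207,445,.01);d=a-b;print("plate edge",d,np.linalg.norm(d),np.degrees(np.arctan2(d[1],d[0])))
a,b=f(165,120),f(205,225);d=a-b;print("rail",np.degrees(np.arctan2(d[1],d[0])))
st=r.get_state();print(R.from_quat(st["eef_rot"]).as_matrix().round(4))
E
```

```text
top 224 bbox [ 0.4743824  -0.22625864  0.06563724] [ 0.49893365 -0.20052051  0.0814515 ] topface 161 [ 0.4867765  -0.21360433  0.07917888] [ 0.47590356 -0.22531111  0.0775499 ] [ 0.49869106 -0.20211605  0.0814515 ]
scene 208 bbox [ 0.4766909  -0.22553252  0.06461627] [ 0.49998059 -0.20150403  0.0829328 ] topface 129 [ 0.48777822 -0.21381979  0.0799413 ] [ 0.4766909  -0.2249134   0.07751834] [ 0.49964774 -0.20236302  0.0829328 ]
bar z [ 0.54257509 -0.19011     0.02332036]
[ 0.5603927  -0.1820392   0.02332036]
[ 0.52364658 -0.19812715  0.02332036]
[ 0.4495976  -0.22908136  0.02332036]
0.12036825799754508 0.04011357218774477 axis ang 23.00544517623702
plate edge [0.21220517 0.08844316 0.        ] 0.2298982978285061 22.625462856091215
rail 20.680484575530812
[[ 9.073e-01  4.204e-01 -8.000e-04]
 [ 4.204e-01 -9.073e-01  1.400e-03]
 [-1.000e-04 -1.600e-03 -1.000e+00]]
```

The knob centre is at (0.4872, -0.2137). Both views agree on this, and so does the midpoint of the holes, which are 40.1 mm apart against the 40 mm given. The slide axis is at 23.0°. The tool's x axis is at 24.9°, so the fingers already close across the slide. I'll approach above the knob.

Emit:
move_arm:
  motion:
    - [40,-25,10,0,0,1.9,0]
    - [85,-54,22,0,0,1.9,0]
    - [130,-83,36,0,0,1.9,0]
    - [175,-112,50,0,0,1.9,0]
    - [220,-141,65,0,0,1.9,0]
  newtons: 40

```text
clock: 0.72
tool_pos: [0.4038, -0.3452, 0.1732]
eef_rot: [0.98, 0.199, 0.0, -0.0]
contact_force: [-0.1, -0.2, -0.3]
opening: 1.0
finger_force: 0.0
```

```bash
cat >> h.py <<'E'
from scipy.spatial.transform import Rotation as R
def rel(p):
    s=r.get_state();M=R.from_quat(s["eef_rot"]).as_matrix()
    print(s["clock"],s["tool_pos"].round(4),"shift mm",((np.array(p)-s["tool_pos"])@M*1000).round(1),
     "tool x ang",np.degrees(np.arctan2(M[1,0],M[0,0])).round(2),"zaxis",M[:,2].round(4),"F",s["contact_force"].round(2),s["opening"])
E
python3 -c "
from h import *
rel([.4872,-.2137,.11])"
```

```text
0.725 [ 0.4038 -0.3452  0.1732] shift mm [128.1 -88.6  63.2] tool x ang 22.94 zaxis [ 1.e-04  0.e+00 -1.e+00] F [-0.14 -0.24 -0.33] 1.0000250040797523
```

Emit:
move_arm:
  motion:
    - [43,-30,20,0,0,0,0]
    - [86,-59,42,0,0,0,0]
    - [118,-81,56,0,0,0,0]
    - [128,-88,63,0,0,0,0]
    - [128,-88,63,0,0,0,0]

```text
clock: 1.35
tool_pos: [0.4862, -0.2157, 0.1103]
eef_rot: [0.98, 0.199, -0.001, -0.0]
contact_force: [-0.4, -0.7, 0.6]
opening: 1.0
finger_force: 0.0
```

```bash
python3 - <<'E'
from h import *
rel([.4872,-.2137,.057])
for n,(u,v,w,h) in dict(scene=(160,180,130,120),top=(355,130,130,120)).items():
    s=snap(n);cv2.imwrite(f"pics/{n}1.png",cv2.resize(s["frame"][v:v+h,u:u+w,::-1],None,fx=4,fy=4,interpolation=2))
E
```

```text
1.35 [ 0.4862 -0.2157  0.1103] shift mm [ 1.7 -1.5 53.3] tool x ang 23.01 zaxis [-1.3e-03 -1.0e-04 -1.0e+00] F [-0.4  -0.67  0.61] 0.9996505918947884
```

View pics/scene1.png

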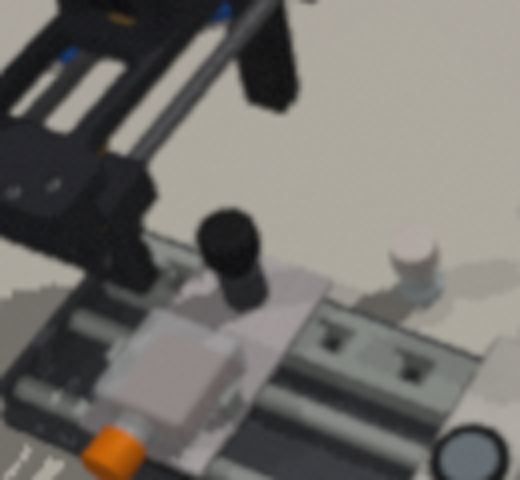

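The view shows the knob (crop 228,240) lying between the open fingers, with the flask-side finger above the flask. Next I'll descend to tips at about 58 mm and close.

Emit:
move_arm:
  motion:
    - [2,-1.5,18,0,0,0,0]
    - [2,-1.5,38,0,0,0,0]
    - [2,-1.5,50,0,0,0,0]
    - [2,-1.5,52,0,0,0,0.3]
    - [2,-1.5,52,0,0,0,0.5]

```text
clock: 2.08
tool_pos: [0.4879, -0.2142, 0.0591]
eef_rot: [0.98, 0.199, 0.0, 0.0]
contact_force: [0.2, -1.0, -0.5]
opening: 0.797
finger_force: 0.0
```

Emit:
move_arm:
  motion:
    - [0,0,0,0,0,0,0.6]
    - [0,0,0,0,0,0,0.8]
    - [0,0,0,0,0,0,1]
    - [0,0,0,0,0,0,1]
    - [0,0,0,0,0,0,1]
  newtons: 40

```text
clock: 2.7
tool_pos: [0.4881, -0.214, 0.0588]
eef_rot: [0.98, 0.199, 0.0, 0.0]
contact_force: [0.1, -0.9, -1.3]
opening: 0.28
finger_force: 40.0
```

```bash
python3 -c "
from h import *
rel([.4872,-.2137,.058]);print(r.get_state()['finger_force'])"
```

```text
2.7 [ 0.4881 -0.214   0.0588] shift mm [-0.8 -0.6  0.8] tool x ang 22.94 zaxis [ 6.e-04 -6.e-04 -1.e+00] F [ 0.12 -0.87 -1.25] 0.2798857861376613
39.99850373715162
```

Gripped at 40 N. Now I'll lift 17 mm.

Emit:
move_arm:
  motion:
    - [0,0,-5,0,0,0,1]
    - [0,0,-10,0,0,0,1]
    - [0,0,-14,0,0,0,1]
    - [0,0,-17,0,0,0,1]
    - [0,0,-17,0,0,0,1]

```text
clock: 3.32
tool_pos: [0.488, -0.214, 0.0758]
eef_rot: [0.98, 0.199, 0.0, 0.0]
contact_force: [3.1, -3.2, -10.2]
opening: 0.281
finger_force: 40.0
```

```bash
python3 - <<'E'
from h import *
rel([.4872+.0368,-.2137+.0156,.0755]);print(r.get_state()['finger_force'])
s=snap("scene");cv2.imwrite("pics/scene2.png",cv2.resize(s["frame"][180:310,150:310,::-1],None,fx=4,fy=4,interpolation=2))
E
```

```text
3.325 [ 0.488  -0.214   0.0758] shift mm [39.4 -0.6  0.3] tool x ang 22.94 zaxis [ 5.e-04 -6.e-04 -1.e+00] F [  3.13  -3.2  -10.18] 0.28149863323668595
39.999220222234726
```

View pics/scene2.png

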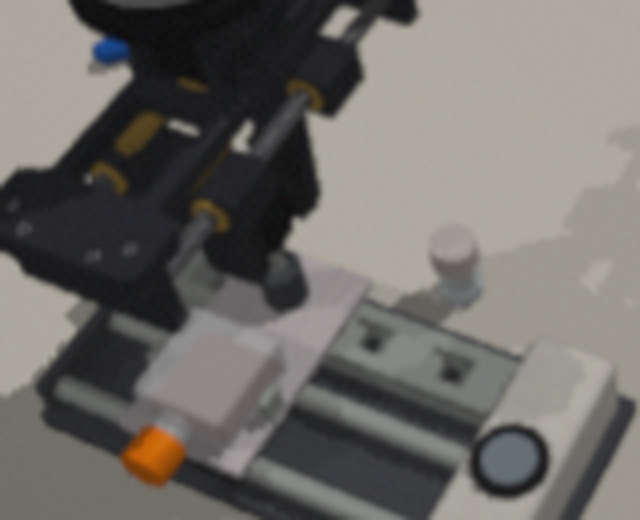

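The downward pull is now about 9 N, which fits a 17 mm plunger lift. In the image the fingers hold the knob, with the carriage still at its hole. I'll slide 40 mm along tool x, towards the head.

Emit:
move_arm:
  motion:
    - [6,0,0,0,0,0,1]
    - [16,0,0,0,0,0,1]
    - [27,0,0,0,0,0,1]
    - [36,0,0,0,0,0,1]
    - [40,0,0,0,0,0,1]

```text
clock: 4.0
tool_pos: [0.5245, -0.1988, 0.0754]
eef_rot: [0.98, 0.199, -0.001, 0.0]
contact_force: [1.1, -5.7, -9.6]
opening: 0.281
finger_force: 40.0
```

Emit:
move_arm:
  motion:
    - [0,0,0,0,0,0,1]
    - [0,0,0,0,0,0,1]

```text
clock: 4.25
tool_pos: [0.5249, -0.1986, 0.0755]
eef_rot: [0.98, 0.199, 0.0, 0.0]
contact_force: [3.6, -4.7, -9.6]
opening: 0.281
finger_force: 40.0
```

```bash
python3 - <<'E'
from h import *
rel([.488+.0368,-.214+.0156,.0758]);print(r.get_state()['finger_force'])
s=snap("scene");cv2.imwrite("pics/scene3.png",cv2.resize(s["frame"][180:310,150:310,::-1],None,fx=4,fy=4,interpolation=2))
E
```

```text
4.25 [ 0.5249 -0.1986  0.0755] shift mm [-0.  -0.3 -0.3] tool x ang 22.94 zaxis [ 3.e-04 -9.e-04 -1.e+00] F [ 3.63 -4.69 -9.55] 0.281064924175068
39.998138174414635
```

View pics/scene3.png

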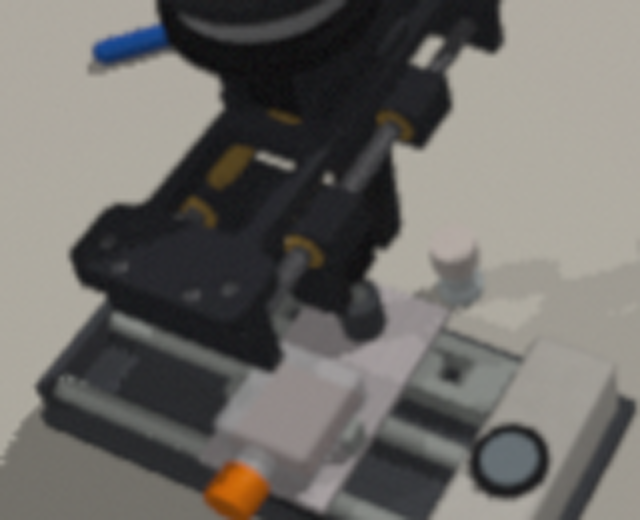

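The carriage has moved one pitch: one hole is left visible ahead, at (452,368). I'll let go here so the plunger snaps in.

Emit:
move_arm:
  motion:
    - [0,0,0,0,0,0,0]
    - [0,0,0,0,0,0,0]
    - [0,0,0,0,0,0,0]
    - [0,0,0,0,0,0,0]
    - [0,0,0,0,0,0,0]

```text
clock: 4.92
tool_pos: [0.5247, -0.1979, 0.0758]
eef_rot: [0.98, 0.199, 0.0, -0.0]
contact_force: [0.3, -0.0, -0.5]
opening: 0.827
finger_force: 0.0
```

Emit:
move_arm:
  motion:
    - [0,0,-10,0,0,0,0]
    - [0,0,-40,0,0,0,0]
    - [0,0,-80,0,0,0,0]
    - [0,0,-120,0,0,0,0]
    - [0,0,-130,0,0,0,0]

```text
clock: 5.55
tool_pos: [0.5261, -0.1985, 0.2088]
eef_rot: [0.98, 0.199, 0.002, 0.001]
contact_force: [0.9, -0.8, -0.1]
opening: 1.004
finger_force: 0.0
```

Emit:
move_arm:
  motion:
    - [-30,30,0,0,0,0,0]
    - [-70,70,0,0,0,0,0]
    - [-110,110,0,0,0,0,0]
    - [-145,145,0,0,0,0,0]
    - [-150,150,0,0,0,0,0]

```text
clock: 6.18
tool_pos: [0.4415, -0.399, 0.205]
eef_rot: [0.981, 0.195, -0.002, 0.001]
contact_force: [0.5, 1.1, -0.1]
opening: 1.007
finger_force: 0.0
```

```bash
python3 - <<'E'
from h import *
rel([.5,-.2,.2])
for n in("top","scene"):
    s=snap(n);cv2.imwrite(f"pics/{n}4.png",s["frame"][:,:,::-1])
    u0,u1,v0,v1=(400,450,170,235) if n=="top" else (190,270,215,290)
    P=np.array([world(s,u,v) for v in range(v0,v1) for u in range(u0,u1) if s["z_map"][v,u]>0])
    k=P[(P[:,2]>.064)&(P[:,2]<.1)&(np.hypot(P[:,0]-.524,P[:,1]+.198)<.03)];c=k[k[:,2]>.0775]
    print(n,len(k),"topface",len(c),c.mean(0) if len(c) else k,k.max(0))
    d=(c.mean(0)-[.4872,-.2137,0]);print("travel",d[0]*.9205+d[1]*.3907,"across",d[0]*.3907-d[1]*.9205)
E
```

```text
6.175 [ 0.4415 -0.399   0.205 ] shift mm [ 130.3 -161.4    4.5] tool x ang 22.52 zaxis [-0.0028 -0.0018 -1.    ] F [ 0.45  1.12 -0.12] 1.007073295553618
top 221 topface 157 [ 0.52228485 -0.19816075  0.07925945] [ 0.53486372 -0.18593916  0.08147785]
travel 0.03836678788733552 across -0.0005962286415211494
scene 230 topface 146 [ 0.5225151  -0.19959542  0.07995579] [ 0.53486389 -0.1863786   0.08236185]
travel 0.03801820611751448 across 0.0008143406016450049
```

View pics/top4.png

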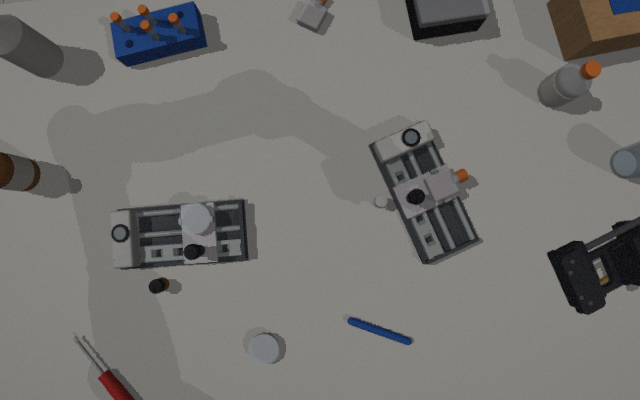

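The top view shows the flask carriage one hole further on, with the knob at (416,196) and the arm clear. The dish carriage has not moved. The knob's top height matches its home height, but travel reads 38.2 mm, so I'll do one sharper check before handing in.

```bash
python3 - <<'E'
from h import *
A=np.array([.9205,.3907])
def knob(s):  # centre of 26 mm disc: bbox-mid of top-face extents along/across the slide
    n="top" if s["world_to_cam"][2][2]<-.9 else "scene"
    u0,u1,v0,v1=(400,450,170,240) if n=="top" else (190,275,215,290)
    P=np.array([world(s,u,v) for v in range(v0,v1) for u in range(u0,u1) if s["z_map"][v,u]>0])
    c=P[(P[:,2]>.0765)&(P[:,2]<.1)];return n,len(c),c[:,:2].mean(0)@A,np.median(c[:,2])
for n in("top","scene"):
    a=knob(np.load(n+"0.npz"));b=np.array([knob(snap(n))[1:] for _ in range(8)])
    print(a,b.mean(0),b.std(0),"travel",b.mean(0)[1]-a[2])
# template match of flask + cap
for n,(u,v,w,h),z,p in(("top",(437,183,44,42),.054,(452,206)),("scene",(180,258,44,44),.054,(203,275))):
    o=np.load(n+"0.npz");s=snap(n);g=lambda f:cv2.resize(f,None,fx=8,fy=8,interpolation=2)
    T=g(o["frame"][v:v+h,u:u+w]);S=g(s["frame"][v-60:v+h+60,u-60:u+w+60])
    m=cv2.matchTemplate(S,T,cv2.TM_CCOEFF_NORMED);_,q,_,l=cv2.minMaxLoc(m)
    d=np.array(l)/8-60;D=world(s,p[0]+d[0],p[1]+d[1],z)-world(o,*p,z);print(n,q,d,"travel",D[:2]@A,"across",D[0]*.3907-D[1]*.9205)
rel([0,0,0])
E
```

```text
('top', 186, np.float64(0.364595263080875), np.float64(0.07888529055170362)) [1.83125000e+02 4.03387246e-01 7.90055475e-02] [2.97647022e+00 1.44853320e-04 1.15324761e-04] travel 0.03879198248041643
('scene', 140, np.float64(0.36564521416426154), np.float64(0.07991810150384837)) [1.55375000e+02 4.03295395e-01 7.98583312e-02] [1.57619003e+00 9.73347368e-05 1.14769797e-04] travel 0.037650181282694095
top 0.9525759816169739 [ -9.5  -20.25] travel 0.037373976336399155 across 9.713137554403714e-05
scene 0.9702422618865967 [19.75  8.25] travel 0.038124587893172183 across 0.0005358781416404373
7.175 [ 0.4451 -0.3947  0.2057] shift mm [-256.  -537.   205.7] tool x ang 22.95 zaxis [ 1.e-04 -1.e-04 -1.e+00] F [-0.14  0.25  0.4 ] 1.0020730766416228
```

Height says the plunger is home (the same to 0.1 mm), but four measurements put travel at about 38 mm. Time is plentiful (7 of 32 s), so I'll grip the knob again lightly at its home height and feel for lock or play along the slide.

Emit:
move_arm:
  motion:
    - [35,-35,0,0,0,0,0]
    - [75,-75,0,0,0,0,0]
    - [115,-115,0,0,0,0,0]
    - [147,-147,0,0,0,0,0]
    - [150,-150,0,0,0,0,0]

```text
clock: 7.8
tool_pos: [0.5266, -0.1931, 0.2058]
eef_rot: [0.979, 0.203, 0.001, -0.001]
contact_force: [-0.1, 0.4, -0.1]
opening: 1.002
finger_force: 0.0
```

Emit:
move_arm:
  motion:
    - [0,0,20,0,0,0,0]
    - [0,0,60,0,0,0,0]
    - [0,0,90,0,0,0,0]
    - [0,0,100,0,0,0,0]
    - [0,0,100,0,0,0,0]

```text
clock: 8.43
tool_pos: [0.5244, -0.1988, 0.1056]
eef_rot: [0.98, 0.198, -0.0, 0.0]
contact_force: [0.6, -0.1, -0.0]
opening: 1.002
finger_force: 0.0
```

```bash
python3 -c "
from h import *
rel([.5249,-.1984,.059])"
```

```text
8.425 [ 0.5244 -0.1988  0.1056] shift mm [ 0.6 -0.2 46.6] tool x ang 22.9 zaxis [-6.e-04 -4.e-04 -1.e+00] F [ 0.62 -0.09 -0.04] 1.0016246419325696
```

Emit:
move_arm:
  motion:
    - [0,0,15,0,0,0,0.2]
    - [0,0,35,0,0,0,0.4]
    - [0,0,46,0,0,0,0.5]
    - [0,0,46,0,0,0,0.8]
    - [0,0,46,0,0,0,1]
  newtons: 15

```text
clock: 9.05
tool_pos: [0.5251, -0.1982, 0.0602]
eef_rot: [0.98, 0.199, 0.0, 0.0]
contact_force: [0.3, -0.7, 0.2]
opening: 0.461
finger_force: 0.0
```

Emit:
move_arm:
  motion:
    - [0,0,0,0,0,0,1]
    - [0,0,0,0,0,0,1]
    - [0,0,0,0,0,0,1]

```text
clock: 9.43
tool_pos: [0.5253, -0.1985, 0.0603]
eef_rot: [0.98, 0.199, 0.001, 0.001]
contact_force: [0.9, -0.6, 2.9]
opening: 0.285
finger_force: 15.0
```

Emit:
move_arm:
  motion:
    - [1,0,0,0,0,0,1]
    - [2,0,0,0,0,0,1]
    - [2,0,0,0,0,0,1]

```text
clock: 9.8
tool_pos: [0.5271, -0.1977, 0.0602]
eef_rot: [0.98, 0.199, 0.001, 0.001]
contact_force: [-0.2, -1.8, 5.6]
opening: 0.288
finger_force: 15.0
```

```bash
python3 -c "
from h import *
rel([.5249,-.1984,.059]); print(r.get_state()['contact_force'][:2]@np.array([.9205,.3907]))"
```

```text
9.8 [ 0.5271 -0.1977  0.0602] shift mm [-2.3 -0.2  1.2] tool x ang 22.94 zaxis [ 1.2e-03 -9.0e-04 -1.0e+00] F [-0.24 -1.77  5.59] 0.28822979516559405
-0.9154091650676638
```

Emit:
move_arm:
  motion:
    - [1,0,0,0,0,0,1]
    - [2,0,0,0,0,0,1]
    - [2,0,0,0,0,0,1]

```text
clock: 10.18
tool_pos: [0.5275, -0.1975, 0.0602]
eef_rot: [0.98, 0.199, -0.001, 0.001]
contact_force: [-2.4, -2.5, 7.0]
opening: 0.29
finger_force: 15.0
```

```bash
python3 - <<'E'
from h import *
rel([.5249,-.1984,.059]); print(r.get_state()['contact_force'][:2]@np.array([.9205,.3907]))
A=np.array([.9205,.3907])
for n,(u,v,w,h),z,p in(("top",(460,186,22,18),.05,(472,196)),("scene",(180,262,40,40),.054,(203,275))):
    o=np.load(n+"0.npz");s=snap(n);g=lambda f:cv2.resize(f,None,fx=8,fy=8,interpolation=2)
    T=g(o["frame"][v:v+h,u:u+w]);S=g(s["frame"][v-60:v+h+60,u-60:u+w+60])
    m=cv2.matchTemplate(S,T,cv2.TM_CCOEFF_NORMED);_,q,_,l=cv2.minMaxLoc(m)
    d=np.array(l)/8-60;D=world(s,p[0]+d[0],p[1]+d[1],z)-world(o,*p,z);print(n,q,d,"travel",D[:2]@A)
E
```

```text
10.175 [ 0.5275 -0.1975  0.0602] shift mm [-2.7 -0.2  1.2] tool x ang 22.9 zaxis [-0.0014 -0.0014 -1.    ] F [-2.37 -2.53  6.98] 0.2904963816453677
-3.169249402584401
top 0.4732975661754608 [-54.375 -49.375] travel 0.11439056330344868
scene 0.7854641675949097 [21.25   9.625] travel 0.04170086544696341
```

The carriage follows the grip by about 2.5 mm with little force, then meets a firm stop. So the plunger is locked in the hole with a little play. I'll unload the push, let go near the middle and measure again.

Emit:
move_arm:
  motion:
    - [-1,0,0,0,0,0,1]
    - [-2,0,0,0,0,0,1]
    - [-2,0,0,0,0,0,0.5]
    - [-2,0,0,0,0,0,0]
    - [-2,0,0,0,0,0,0]

```text
clock: 10.9
tool_pos: [0.5262, -0.1968, 0.0594]
eef_rot: [0.98, 0.199, -0.0, -0.0]
contact_force: [0.2, -1.3, -0.9]
opening: 0.603
finger_force: 0.0
```

Emit:
move_arm:
  motion:
    - [0,0,0,0,0,0,0]
    - [0,0,-10,0,0,0,0]
    - [0,0,-50,0,0,0,0]
    - [0,0,-100,0,0,0,0]
    - [0,0,-130,0,0,0,0]

```text
clock: 11.52
tool_pos: [0.5273, -0.1975, 0.1927]
eef_rot: [0.98, 0.199, 0.001, 0.001]
contact_force: [0.9, 0.2, -0.0]
opening: 1.001
finger_force: 0.0
```

Emit:
move_arm:
  motion:
    - [-30,30,0,0,0,0,0]
    - [-70,70,0,0,0,0,0]
    - [-110,110,0,0,0,0,0]
    - [-145,145,0,0,0,0,0]
    - [-150,150,0,0,0,0,0]

```text
clock: 12.15
tool_pos: [0.4437, -0.3986, 0.1903]
eef_rot: [0.981, 0.195, -0.001, 0.001]
contact_force: [-0.5, 0.4, 0.5]
opening: 0.999
finger_force: 0.0
```

```bash
python3 - <<'E'
from h import *
A=np.array([.9205,.3907])
def knob(s):
    n="top" if s["world_to_cam"][2][2]<-.9 else "scene"
    u0,u1,v0,v1=(400,450,170,240) if n=="top" else (190,275,215,290)
    P=np.array([world(s,u,v) for v in range(v0,v1) for u in range(u0,u1) if s["z_map"][v,u]>0])
    c=P[(P[:,2]>.0765)&(P[:,2]<.1)];return n,len(c),c[:,:2].mean(0)@A,np.median(c[:,2])
for n in("top","scene"):
    a=knob(np.load(n+"0.npz"));b=np.array([knob(snap(n))[1:] for _ in range(4)])
    print(a,b.mean(0),"travel",b.mean(0)[1]-a[2])
# dish slide: image difference vs start
s=snap("top");o=np.load("top0.npz")
d=cv2.absdiff(s["frame"],o["frame"])[195:275,105:255].max(2);print("dish diff",d.mean(),(d>40).sum())
for n,(u,v,w,h),z,p in(("top",(437,183,44,42),.054,(452,206)),("scene",(180,258,44,44),.054,(203,275))):
    o=np.load(n+"0.npz");s=snap(n);g=lambda f:cv2.resize(f,None,fx=8,fy=8,interpolation=2)
    T=g(o["frame"][v:v+h,u:u+w]);S=g(s["frame"][v-60:v+h+60,u-60:u+w+60])
    m=cv2.matchTemplate(S,T,cv2.TM_CCOEFF_NORMED);_,q,_,l=cv2.minMaxLoc(m)
    d=np.array(l)/8-60;D=world(s,p[0]+d[0],p[1]+d[1],z)-world(o,*p,z);print(n,q,d,"travel",D[:2]@A)
rel([0,0,0])
E
```

```text
('top', 186, np.float64(0.364595263080875), np.float64(0.07888529055170362)) [1.80750000e+02 4.05577419e-01 7.90315051e-02] travel 0.04098215557606588
('scene', 140, np.float64(0.36564521416426154), np.float64(0.07991810150384837)) [1.59250000e+02 4.05266046e-01 7.98636303e-02] travel 0.03962083206925704
dish diff 5.093666666666667 0
top 0.9532323479652405 [-10.  -21.5] travel 0.03962522526164192
scene 0.96834796667099 [20.875  8.75 ] travel 0.04028534301633067
12.7 [ 0.4474 -0.3932  0.1898] shift mm [-257.9 -536.8  189.8] tool x ang 23.03 zaxis [ 0.e+00  1.e-04 -1.e+00] F [0.5  0.27 0.35] 0.9993232494200414
```

Travel now averages 40.1 mm over four measurements. The knob is at its home height, the dish slide is unchanged and the arm is clear, so I'm handing in.

```bash
python3 -c "
from plant import finish_job
print(finish_job())"
```

```text
the job is handed in; nothing more can be done
None
```

The flask's carriage is in the next hole towards its white head (measured travel about 40.1 mm) with the plunger back at its home height; I gripped the knob a second time to take up about 2 mm of play in the hole, the dish carriage has not moved, and the job is handed in with the arm clear at about 13 s.

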